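# Set the inspection unit to its cross setting

### The job

Set the board inspection unit for a fiducial check: with the fingertips push the selector's protruding tab sideways, round until it points at the middle of the black cross mark, and only then press the round steel button fully down and let it come up again. Push only: do not pinch the tab from both sides, grasp or lift anything, and leave the loose pins, bottle, jar, roll, squeegee and screwdriver where they are.

Things in the scene. Friction and masses are not known exactly. Their poses are not given: they have to be found in the camera images.
- console: Inspection unit fixed to the bench: a low aluminium-topped box on a blue foot, 260 mm (its x) by 320 mm (its y), 60 mm tall. Origin at the centre of its underside; x points away from the robot side, y to its left, z up. Its flat top plate, 60 mm above the bench, carries the selector, four marks and the button.
- dial_axis (a point): Point on the selector's vertical turning axis, at the height of the top plate, 30 mm beyond the unit's centre. The selector is a grey disc, 110 mm across; its top is 74 mm above the bench, and a 32 mm wide hub rises to 82 mm. One upright fin, the tab, stands on the disc and sticks out past its rim.
- pointer (a point): Point that turns with the selector: where the tab points. It lies 100 mm from the axis, straight out along the tab's middle line, just above the top plate; no material is here. The tab's thin steel core (4 mm) reaches from 35 to 83 mm from the axis, up to 108 mm above the bench.
- selector (a joint): Selector angle, rad: 0 when the tab points to the unit's -x side (towards the robot), growing counter-clockwise seen from above (the tab then goes to the unit's -y side). End stops at -1.4 and 1.4; starts within 0.22 of 0. Turns with 0.07 N m of friction (about 1 N at the tab); no spring, no detents: it stays where it is left.
- tab_left (a point): Centre of the outer face of the black cheek on one side of the tab, the one facing the unit's +y side when the selector is at 0. The cheek reaches from 39 to 77 mm from the axis and from 74 to 104 mm above the bench; its outer face is 7 mm from the tab's middle plane (tab 14 mm thick in all). This point is 89 mm above the bench, 58 mm out.
- tab_right (a point): The same on the other side of the tab, facing the unit's -y side when the selector is at 0.
- cross_mark: The cross mark: black raised plus sign, 34 mm across, arms 10 mm wide, 3 mm thick. Origin at its centre, on the top plate. The four marks stand 100 mm from the selector's axis, at selector angles -1.2, -0.6, 0.6 and 1.2 rad; which mark is at which place changes.
- disc_mark: Another mark: solid black round disc, 30 mm across.
- square_mark: Another mark: solid black square, 27 mm.
- ring_mark: Another mark: black ring, 32 mm outside, 20 mm light middle.
- button_top (a point): Centre of the top face of the steel round button, 40 mm across, in a grey housing on the top plate, in the unit's frame 30 mm beyond (+x) and 112 mm to the right (-y) of the selector's axis. It is pressed straight down.
- button (a joint): How far the button is pressed down, m: 0 when up, 0.006 when fully down. Its spring takes 5 N to press it fully down, and lifts it again.
- pin_a: Bystander: steel support pin, 19 mm across its foot, 14 mm above, 32 mm tall, standing loose on the top plate near its far left corner; origin at the centre of its foot.
- pin_b: Bystander: steel support pin, 19 mm across its foot, 14 mm above, 25 mm tall, standing loose on the top plate near its near right corner; origin at the centre of its foot.
- solvent: Bystander: capped plastic bottle, 60 mm across, 150 mm tall, loose on the bench left of the unit; origin at its foot.
- paste_jar: Bystander: lidded jar, 60 mm across, 55 mm tall, loose on the bench left of the unit; origin at its foot.
- tape_roll: Bystander: roll ring, 80 mm across, 20 mm tall, loose on the bench right of the unit; origin at its foot.
- squeegee: Bystander: metal squeegee blade, 130 mm long (its y), 20 mm tall, lying on the bench beyond the unit; origin under its holder.
- driver: Bystander: screwdriver, 160 mm long (its x), lying on the bench right of the unit; origin under its middle.

How it is judged:
By the outcome, as a careful person would: the job done as asked, in the order asked, and still so for the second after the job is handed in, with the robot touching nothing.
It also fails if it takes over 51 s, if anything falls off the work surface, if the arm or the gripper's body presses on something with over 40 N, if the wrist force passes 120 N, or if a joint passes its speed limit or range.

### The arm

A 7-joint arm with a two-finger parallel gripper is mounted at the origin on the work surface. World frame = base frame: x ahead of the robot, y to its left, z up, the work surface at z = 0. Lengths are in m, angles in rad, forces in N, time in s.
With the tool pointing down it reaches from about 0.4 to 0.85 m from the base axis. Payload 10.4 kg.
Tool frame: the origin (TCP) lies on the mounting face of the last link; the fingertips stand 173 mm ahead of it and the grasp point (between the pads) lies 155 mm ahead of it (grip_point_offset is the distance from the TCP to the grasp point, in m); z points along the fingers, y is the direction in which the jaws open and shut (so a half turn about z gives the same grasp; the last joint's range is limited). The gripper opens to 85 mm and grips with 20 to 120 N. Pads are 22 mm wide; open, the fingers measure 114 mm over their backs; the gripper's body (76 mm by 85 mm) begins 54 mm behind the grasp point. The pads swing forward as they close: fully open they stand 13 mm farther back than shut.
Start: joints at [1.124, 0.332, -0.065, 1.46, 0.022, 1.35, -0.088], TCP at [0.257, -0.57, 0.405] pointing down, gripper open.
Joint ranges: [-2.6, 2.6], [-0.5, 2.12], [-1.47, 1.34], [0.16, 2.42], [-1.27, 4.41], [0.06, 2.06], [-2.6, 2.6]. Speed limits (rad/s): [2.22, 2.22, 2.79, 2.79, 3.14, 3.14, 3.14].

### API

Orientations are given as a unit quaternion [x, y, z, w].
In Python, from plant import * gives the robot as it stands. The module is installed in compiled form; this text tells all that it offers.
- The arm moves only by the shell command python3 -m jog 'ROWS' [OPENING]. ROWS is JSON, a list of rows, each an object with "slide": the shift along the world's x, y, z in mm, a list of three; "dr": the turn, a rotation vector about the world's x, y, z in rad, a list of three. In form: [{"slide": [tx, ty, tz], "dr": [wx, wy, wz]}, ...]. A call has exactly 10 rows; each row shifts and turns the commanded pose from where the row before left it; what a row does not reach is not made up. A row lasts 1/10 s, in which the tool goes at most 50 mm and 8.59 degrees, less where a joint would pass 70% of its speed; a pose out of reach is approached as far as the arm can. A call with a gripper value outside its range is refused whole. OPENING is the opening, from 0 (shut) to 1 (fully open), set as the call begins (- or left out, the last holds). The fingers move at their own pace and stop on an object; the grip force is fixed at half the most. Time passes only in rows, so rows that do not move let the fingers close, or fill a call up. It gives the time, the measured TCP pose, the force and the opening at its end, in the units of the state.
- state(): the state, without advancing time (a new reading comes with each control period).
- grab_frame(name): name is "scene" or "top" or "wrist"; returns a dict with "pixels" (420x560x3 uint8, blue, green, red), "vfov" (degrees; the focal length in pixels is half the picture's height over the tangent of half this angle, whatever the lens; pixels are square), "cx", "cy" (the principal point, pixels), "view" (4x4, takes a point from world to camera coordinates); the wrist camera has in their place "hand_eye" (4x4, takes a point from camera to tool coordinates, whose origin is the TCP and whose axes are the flange's). Camera axes: x right, y up, looking along -z (the intrinsics and any distortion apply to the point x, -y, -z); pixel columns grow to the right and rows downward; lengths in m; the calibration is good to about 2 mm. A picture is of the moment at which its call begins: read the wrist's pose just before it. There is no depth.
- job_done(): hands the job in, once; it reports no verdict.
Trained networks look in a picture, given as the dict that the camera call returned (one of the last four; its "shot" number tells which), for a name from the list of things; names that differ only in an ending like _2 or _b are one class to them, and where a whole thing is asked for, a point or a joint stands for the part that bears it (a point fixed in the world has none). Each returns a list of dicts, best first, with "p" (0 to 1); they miss things now and then, are a little off and sometimes report something else, mostly with a low value. They report only what shows in the picture. A call takes as long as a camera call.
- recognise(query, picture): "at" ([column, row] in pixels, amid what is visible of it).
- cut_out(query, picture): "mask" (420x560 bool, what is visible of it) and "at" ([column, row] in pixels, amid what is visible of it).
The state is a dict: "t": time; "joints": joint angles; "qvel": joint speeds; "joint_torque": joint torques, N m; "tcp_pos": TCP position; "tcp_rot": TCP orientation; "force": force on the tool from outside, world axes, zero at the start; "torque": the same for the moment, N m; "gripper_width": opening from 0.0 (shut) to 1.0 (fully open).
Only numpy, scipy, OpenCV 4.12 (cv2) and the standard library are available. Lean on these libraries where they do the work, as an engineer would, in place of code of your own. Each camera call takes 0.05 s, during which the arm holds its last target.

## Working session

There is one attempt and no reset: what is moved stays moved. The work goes in short steps, Python scripts to look and compute and a shell command to move; the robot and the scene stay as the last step left them, time stands still between calls to the robot, and variables do not carry over. Pictures are saved under pics/ and viewed, and the job is handed in when it is done.

```bash
mkdir -p pics
cat > h.py <<'E'
from plant import *
import numpy as np, cv2
def snap(n,f):
    g=grab_frame(n); cv2.imwrite('pics/'+f,g['pixels']); return g
E
python3 - <<'E'
from h import *
print(state())
for n in("scene","top","wrist"):
    g=snap(n,n+"0.png"); print(n,{k:v for k,v in g.items() if k!='pixels'})
    for q in("cross_mark","disc_mark","square_mark","ring_mark","button_top","tab_left","console","pin_a"):
        print(q,[(np.round(r['at'],1).tolist(),round(r['p'],2)) for r in recognise(q,g)][:3])
E
```

```text
{'t': 0.0, 'joints': array([ 1.1243741 ,  0.33282065, -0.06470196,  1.46094082,  0.02160245,
        1.34989099, -0.08850401]), 'qvel': array([-0.0010188 , -0.00043006,  0.00086581,  0.0006595 ,  0.0003238 ,
        0.00013345, -0.00026307]), 'joint_torque': array([-3.21799325e-04, -6.25442576e+01,  4.90020728e-02, -3.91613352e+01,
        1.62874191e-02,  9.52471892e-03, -3.39790643e-05]), 'tcp_pos': array([ 0.25698023, -0.56957658,  0.403948  ]), 'tcp_rot': array([ 9.77628476e-01,  2.10338057e-01, -1.75581772e-04, -6.59117129e-04]), 'force': array([-0.29905752, -0.2524024 ,  0.11038248]), 'torque': array([-0.02801782, -0.02292593,  0.0308467 ]), 'gripper_width': 0.9983967053648752}
scene {'vfov': 45.501637219715306, 'cx': 283.5309912338799, 'cy': 212.66890495873596, 'view': array([[ 0.74846864,  0.66305072,  0.01258715, -0.43587891],
       [-0.42347035,  0.46324521,  0.7785093 ,  0.14997842],
       [ 0.51036021, -0.58802008,  0.62750684, -1.39777818],
       [ 0.        ,  0.        ,  0.        ,  1.        ]]), 'shot': 1}
cross_mark [([282.4, 228.2], 0.58)]
disc_mark [([388.5, 
[... 842 characters left out ...]
top [([301.3, 193.7], 0.59)]
tab_left [([246.0, 211.3], 0.93)]
console [([251.1, 225.7], 0.57), ([203.8, 230.7], 0.34)]
pin_a [([319.8, 269.6], 0.48)]
wrist {'vfov': 68.27539425512823, 'cx': 283.725475702348, 'cy': 206.33670036551186, 'hand_eye': array([[ 2.34770126e-04,  9.50058084e-01,  3.12073039e-01,
         8.05269788e-02],
       [ 9.99999970e-01, -2.45670756e-04, -4.38561151e-06,
         4.67326062e-05],
       [ 7.25006338e-05,  3.12073031e-01, -9.50058113e-01,
         3.02599677e-02],
       [ 0.00000000e+00,  0.00000000e+00,  0.00000000e+00,
         1.00000000e+00]]), 'shot': 3}
cross_mark []
disc_mark []
square_mark []
ring_mark []
button_top []
tab_left []
console []
pin_a []
```

View pics/top0.png

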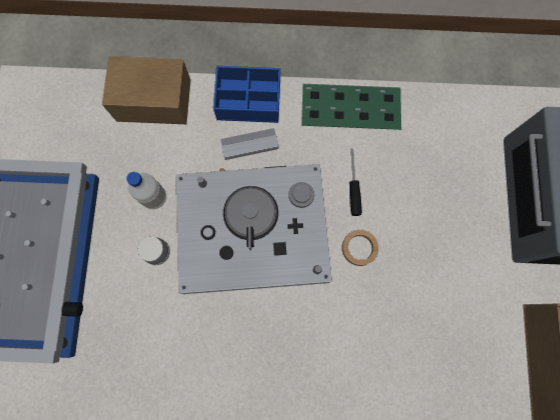

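View pics/scene0.png

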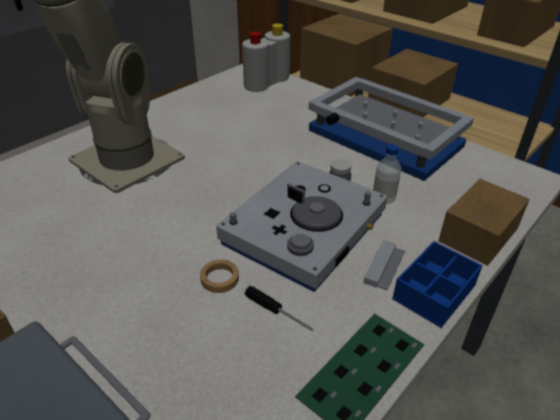

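```bash
python3 -c "
import cv2
a=cv2.imread('pics/top0.png')[160:300,170:350];cv2.imwrite('pics/top0z.png',cv2.resize(a,None,fx=4,fy=4,interpolation=2))"
```

```text
(no output)
```

View pics/top0z.png

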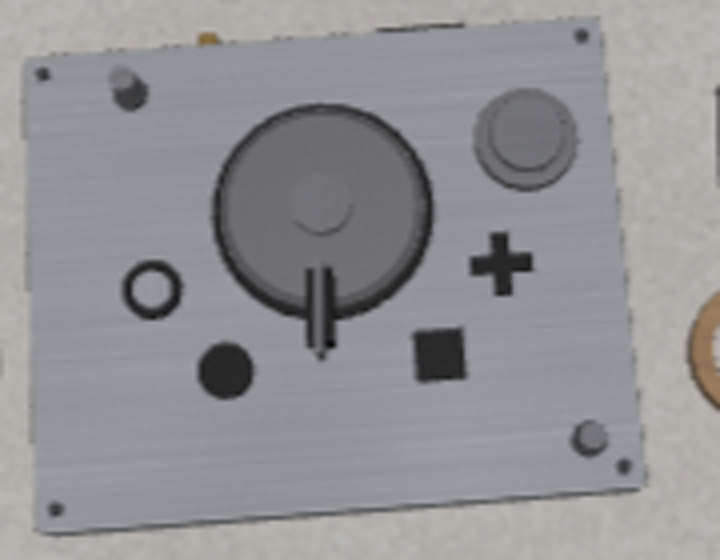

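The top view shows the console with the cross at about (295, 226), on the far right. That makes it the +1.2 rad mark. The square is at +0.6, the disc at -0.6 and the ring at -1.2. The tab points near 0, with its tip around (250, 248). Next I fit the console pose.

```bash
cat >> h.py <<'E'
from scipy.optimize import least_squares
def proj(g,P,view=None):
    V=g['view'] if view is None else view
    P=np.atleast_2d(P); c=P@V[:3,:3].T+V[:3,3]
    f=210/np.tan(np.radians(g['vfov']/2))
    return np.c_[g['cx']+f*c[:,0]/-c[:,2], g['cy']-f*c[:,1]/-c[:,2]]
def back(g,uv,z,view=None):
    V=g['view'] if view is None else view
    f=210/np.tan(np.radians(g['vfov']/2))
    d=np.array([(uv[0]-g['cx'])/f,-(uv[1]-g['cy'])/f,-1.]); R=V[:3,:3]; o=-R.T@V[:3,3]; d=R.T@d
    return o+d*(z-o[2])/d[2]
def c2w(p,P):  # console params x,y,yaw; P rel. to console origin
    x,y,t=p; P=np.atleast_2d(P); c,s=np.cos(t),np.sin(t)
    return np.c_[x+c*P[:,0]-s*P[:,1], y+s*P[:,0]+c*P[:,1], P[:,2]]
def mark(a,z=.063): return [.03-.1*np.cos(a),-.1*np.sin(a),z]
def centroid(g,at,r=9,thr=62):
    im=g['pixels'].max(2).astype(int); u,v=int(round(at[0])),int(round(at[1]))
    w=im[v-r:v+r+1,u-r:u+r+1]; k=np.clip(thr+40-w,0,None)*(w<thr+40); yy,xx=np.mgrid[v-r:v+r+1,u-r:u+r+1]
    return np.array([(xx*k).sum()/k.sum(),(yy*k).sum()/k.sum()])
E
python3 - <<'E'
from h import *
g=grab_frame("top"); s=grab_frame("scene")
at=[(295.3,225.8),(279.7,248.5),(226.3,252.3),(208,232.3)]
at=[centroid(g,a) for a in at]; print(np.round(at,1).tolist())
P=np.array([mark(a) for a in(1.2,.6,-.6,-1.2)])
r=least_squares(lambda p:(proj(g,c2w(p,P))-at).ravel(),[.55,0,0])
p=r.x; print(p,np.round(r.fun,2))
cor=[[sx*.13,sy*.16,.06] for sx in(-1,1) for sy in(-1,1)]
print('top corners',proj(g,c2w(p,cor)).round(1).tolist())
print('scene corners',proj(s,c2w(p,cor)).round(1).tolist(), 'marks',proj(s,c2w(p,P)).round(1).tolist())
for z in(.075,.08,.085,.09): print('button',z,proj(g,c2w(p,[.06,-.112,z])).round(1),proj(s,c2w(p,[.06,-.112,z])).round(1))
print('hub',proj(g,c2w(p,[.03,0,.082])),'axis',c2w(p,[.03,0,.06]),'cross',c2w(p,mark(1.2)),'btn',c2w(p,[.06,-.112,.08]))
for q in("button_top","tab_left"):
  for n,gg in(("top",g),("scene",s)):
    for m in cut_out(q,gg)[:1]:
      ys,xs=np.nonzero(m['mask']);print(q,n,m['p'],m['at'],xs.min(),xs.max(),ys.min(),ys.max(),m['mask'].sum())
ax=lambda a,rr,z:c2w(p,[.03-rr*np.cos(a),-rr*np.sin(a),z])
for a in(-.1,0,.1,.2): print(a,proj(g,ax(a,.083,.108)),proj(g,ax(a,.035,.108)))
a=cv2.resize(s['pixels'][150:290,200:400],None,fx=4,fy=4,interpolation=2);cv2.imwrite('pics/s1z.png',a)
E
```

```text
[[295.1, 225.6], [279.6, 248.4], [226.1, 252.4], [207.9, 232.3]]
[0.55940942 0.10082076 0.11936941] [ 0.03 -0.03  0.07  0.03  0.06  0.13 -0.17 -0.14]
top corners [[332.1, 281.6], [178.2, 293.7], [319.8, 163.3], [174.9, 173.8]]
scene corners [[215.6, 225.4], [296.9, 160.2], [317.6, 275.7], [388.9, 195.4]] marks [[279.9, 229.7], [272.4, 213.0], [300.1, 188.8], [324.8, 188.1]]
button 0.075 [[301.4 193.6]] [[301.2 242.4]]
button 0.08 [[301.6 193. ]] [[301.3 240.6]]
button 0.085 [[301.7 192.4]] [[301.4 238.8]]
button 0.09 [[301.8 191.7]] [[301.4 236.9]]
hub [[249.89428366 210.36587435]] axis [[0.58919594 0.10439335 0.06      ]] cross [[0.56431731 0.0075375  0.063     ]] btn [[ 0.6323201  -0.00323707  0.08      ]]
button_top top 0.7 [302.8, 191.9] 292 310 185 202 274
button_top scene 0.71 [303.3, 242.3] 291 309 234 248 242
tab_left top 0.81 [249.4, 214.0] 224 275 187 248 2183
tab_left scene 0.55 [313.8, 212.2] 287 340 183 230 1593
-0.1 [[247.59602142 247.79460023]] [[248.49190621 224.30013961]]
0 [[251.73594711 247.6839956 ]] [[250.21716725 224.25511366]]
0.1 [[255.84757918 247.16398139]] [[251.93119004 224.04142395]]
0.2 [[259.88738509 246.24045061]] [[253.6164225  223.66132523]]
```

View pics/s1z.png

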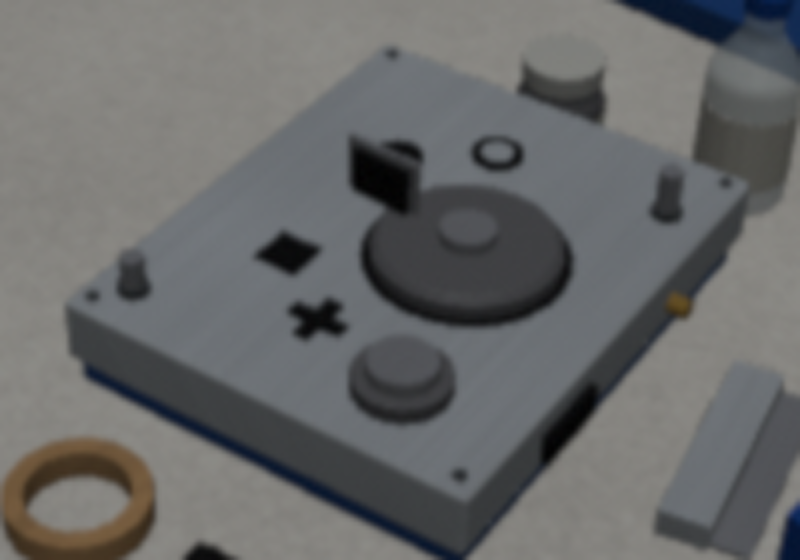

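```bash
python3 -m jog '[{"slide":[16,43,-3],"dr":[0,0,-0.034]},{"slide":[16,43,-3],"dr":[0,0,-0.034]},{"slide":[16,43,-3],"dr":[0,0,-0.034]},{"slide":[16,43,-3],"dr":[0,0,-0.034]},{"slide":[16,43,-3],"dr":[0,0,-0.034]},{"slide":[16,43,-3],"dr":[0,0,-0.034]},{"slide":[16,43,-3],"dr":[0,0,-0.034]},{"slide":[16,43,-3],"dr":[0,0,-0.034]},{"slide":[16,43,-3],"dr":[0,0,-0.034]},{"slide":[16,43,-3],"dr":[0,0,-0.034]}]' 0; python3 -m jog '[{"slide":[15,40,-4],"dr":[0,0,0]},{"slide":[15,40,-4],"dr":[0,0,0]},{"slide":[15,40,-4],"dr":[0,0,0]},{"slide":[15,40,-4],"dr":[0,0,0]},{"slide":[15,40,-4],"dr":[0,0,0]},{"slide":[15,40,-4],"dr":[0,0,0]},{"slide":[15,40,-4],"dr":[0,0,0]},{"slide":[0,0,0],"dr":[0,0,0]},{"slide":[0,0,0],"dr":[0,0,0]},{"slide":[0,0,0],"dr":[0,0,0]}]'
python3 - <<'E'
from h import *
s=state(); print(s['tcp_pos'],s['tcp_rot'],s['joints'])
a=snap('top','t2.png')['pixels'][100:310,130:380]; b=snap('wrist','w2.png'); c=snap('scene','s2.png')['pixels'][60:290,180:430]
cv2.imwrite('pics/t2z.png',cv2.resize(a,None,fx=3,fy=2.8,interpolation=2)); cv2.imwrite('pics/s2z.png',cv2.resize(c,None,fx=2.6,fy=2.6,interpolation=2))
E
```

```text
t: 2.65
tcp_pos: [0.4173, -0.1378, 0.375]
tcp_rot: [0.999, 0.041, 0.0, 0.0]
force: [1.0, -0.1, -0.1]
gripper_width: -0.003
t: 3.65
tcp_pos: [0.5221, 0.1392, 0.3467]
tcp_rot: [0.999, 0.041, -0.0, 0.0]
force: [-0.4, -0.8, -0.2]
gripper_width: 0.0
[0.52206508 0.13921644 0.34670997] [ 9.99148644e-01  4.12530900e-02 -5.52760880e-05  4.07341697e-04] [ 0.27926377  0.26301174 -0.71653272  1.73235716  0.18395719  1.21492419
 -1.97305407]
```

View pics/w2.png

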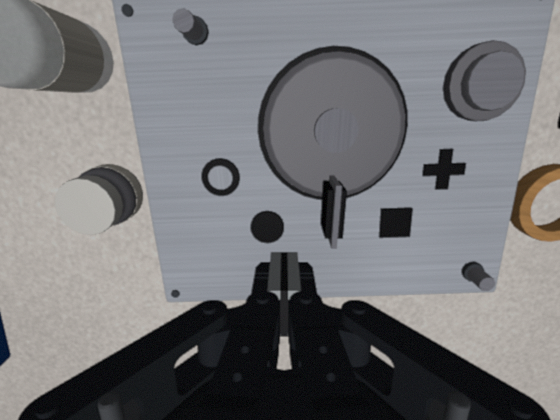

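View pics/s2z.png

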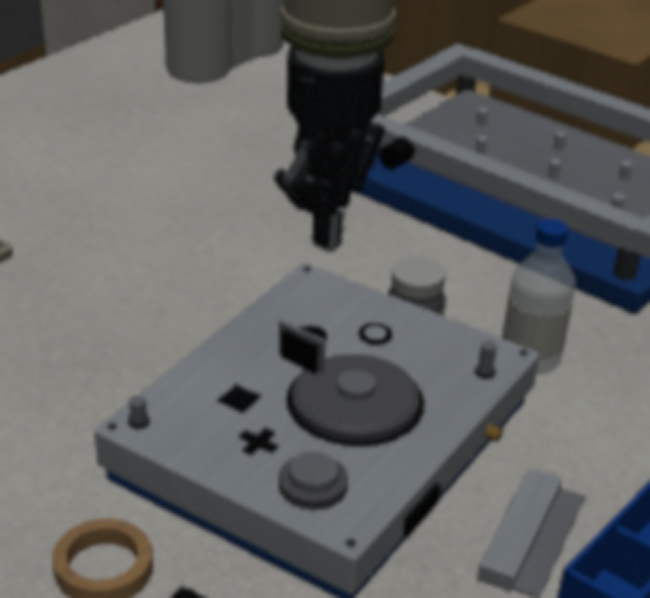

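The wrist view shows the marks clearly: ring (220,176), disc (267,226), square (396,222), cross (443,168). The tab tip is at (334,245) and the shut tips are near (284,255). I'll check the console fit against this view.

```bash
cat >> h.py <<'E'
from scipy.spatial.transform import Rotation as Ro
PC=np.array([0.5594,0.1008,0.1194])
def wview(g,s):
    T=np.eye(4); T[:3,:3]=Ro.from_quat(s['tcp_rot']).as_matrix(); T[:3,3]=s['tcp_pos']
    return np.linalg.inv(T@g['hand_eye'])
def ax(a,rr,z,o=0,p=PC): # o: offset to trailing (+y at 0) side
    return c2w(p,[.03-rr*np.cos(a)-o*np.sin(a),-rr*np.sin(a)+o*np.cos(a),z])[0]
E
python3 - <<'E'
from h import *
s=state(); g=grab_frame('wrist'); V=wview(g,s)
at=[centroid(g,a,r) for a,r in (((443.5,168.5),22),((396,222),19),((220,176),21))]; print(np.round(at,1).tolist())
P=np.array([mark(a) for a in(1.2,.6,-1.2)])
r=least_squares(lambda p:(proj(g,c2w(p,P),V)-at).ravel(),PC); print(r.x,np.round(r.fun,2))
p=r.x
for a in(-.1,-.05,0,.05): print(a,proj(g,ax(a,.083,.108,p=p),V).round(1),proj(g,ax(a,.035,.108,p=p),V).round(1))
print('tip',proj(g,s['tcp_pos']+[0,0,-.173],V))
cv2.imwrite('pics/w3z.png',cv2.resize(g['pixels'][160:320,230:400],None,fx=4.5,fy=3.7,interpolation=2))
for z in(.075,.08,.085): print('btn',z,proj(g,c2w(p,[.06,-.112,z]),V).round(1))
for m in cut_out('button_top',g)[:2]:
      ys,xs=np.nonzero(m['mask']);print(m['p'],m['at'],xs.min(),xs.max(),ys.min(),ys.max())
E
```

```text
[[443.7, 168.7], [395.3, 222.1], [220.6, 176.1]]
[0.55846803 0.10199933 0.11572455] [ 0.48 -0.02  0.07  0.14 -0.56  0.01]
-0.1 [[328.6 246.9]] [[336.3 184.1]]
-0.05 [[334.2 247.1]] [[338.8 184.2]]
0 [[339.7 247.1]] [[341.3 184.1]]
0.05 [[345.4 246.8]] [[343.8 184. ]]
tip [[283.50193687 268.05313309]]
btn 0.075 [[490.   80.9]]
btn 0.08 [[494.5  80.4]]
btn 0.085 [[499.1  79.8]]
0.96 [491.3, 81.9] 461 523 51 110
```

View pics/w3z.png

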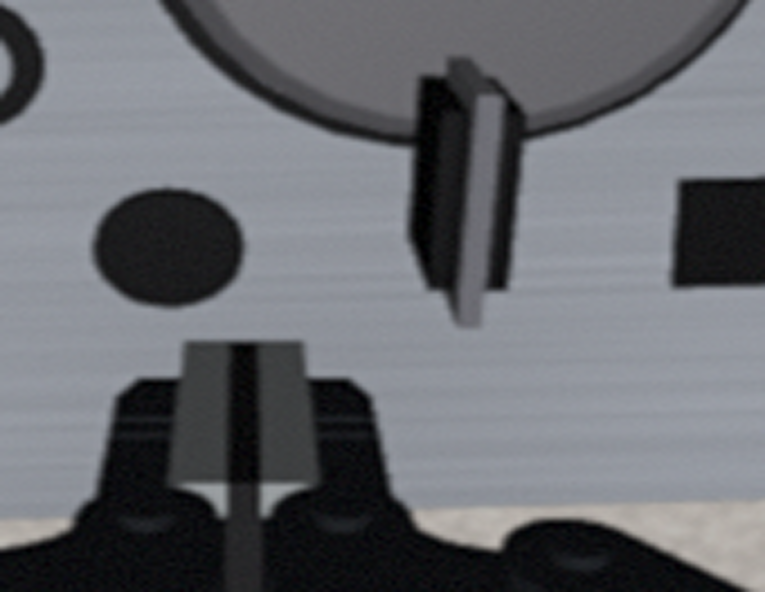

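```bash
sed -i 's/^PC=.*/PC=np.array([0.559,0.1014,0.1175])/' h.py
python3 - <<'E'
from h import *
s=state(); c=s['tcp_pos'].copy(); print(c)
for a,o in [(-.06,.04),(-.06,.0235),(.04,.0215)]+[(x,.0215) for x in np.arange(.14,1.21,.1)]:
    q=ax(a,.062,.258,o); print(round(a,2),((q-c)*1000).round(1)); c=q
E
```

```text
[0.52204646 0.13942012 0.34698319]
-0.06 [  2.6   1.9 -89. ]
-0.06 [  0.9 -16.5   0. ]
0.04 [-1.4 -8.4  0. ]
0.14 [-0.8 -6.5  0. ]
0.24 [-0.2 -6.6  0. ]
0.34 [ 0.5 -6.5  0. ]
0.44 [ 1.1 -6.5  0. ]
0.54 [ 1.8 -6.3  0. ]
0.64 [ 2.4 -6.1  0. ]
0.74 [ 3.  -5.8  0. ]
0.84 [ 3.6 -5.5  0. ]
0.94 [ 4.1 -5.1  0. ]
1.04 [ 4.6 -4.7  0. ]
1.14 [ 5.  -4.2  0. ]
```

```bash
python3 -m jog '[{"slide":[0.5,0.5,-15],"dr":[0,0,-0.025]},{"slide":[0.5,0.5,-15],"dr":[0,0,0]},{"slide":[0.5,0.5,-15],"dr":[0,0,0]},{"slide":[0.5,0,-15],"dr":[0,0,0]},{"slide":[0.5,0,-15],"dr":[0,0,0]},{"slide":[0,0,-14],"dr":[0,0,0]},{"slide":[0,0,0],"dr":[0,0,0]},{"slide":[0.5,-6,0],"dr":[0,0,0]},{"slide":[0.5,-6,0],"dr":[0,0,0]},{"slide":[0,-4,0],"dr":[0,0,0]}]'
python3 - <<'E'
from h import *
s=state(); print(s['tcp_pos'],s['force']); g=grab_frame('wrist')
cv2.imwrite('pics/w4.png',g['pixels'])
E
```

```text
t: 4.9
tcp_pos: [0.526, 0.1249, 0.2584]
tcp_rot: [1.0, 0.029, 0.001, 0.0]
force: [0.3, -0.3, -0.5]
gripper_width: -0.0
[0.52595456 0.12488746 0.25839162] [ 0.2561109  -0.28178751 -0.53570857]
```

View pics/w4.png

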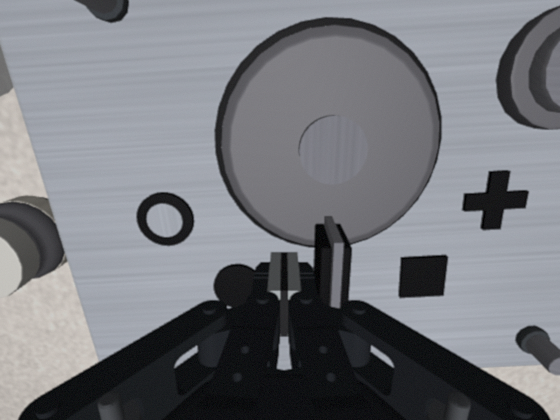

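The fingers stand just left of the tab, with the finger edge at column 315 and the cheek at about 318. I start the sweep.

```bash
python3 -m jog '[{"slide":[-1.4,-8,0],"dr":[0,0,0.1]},{"slide":[-0.8,-6.5,0],"dr":[0,0,0.1]},{"slide":[-0.2,-6.6,0],"dr":[0,0,0.1]},{"slide":[0.5,-6.5,0],"dr":[0,0,0.1]},{"slide":[1.1,-6.5,0],"dr":[0,0,0.1]},{"slide":[1.8,-6.3,0],"dr":[0,0,0.1]},{"slide":[2.4,-6.1,0],"dr":[0,0,0.1]},{"slide":[3.0,-5.8,0],"dr":[0,0,0.1]},{"slide":[3.6,-5.5,0],"dr":[0,0,0.1]},{"slide":[2,-2.6,0],"dr":[0,0,0.05]}]'
cat >> h.py <<'E'
def tabest(f,n='wrist'):
    s=state(); g=grab_frame(n); V=wview(g,s) if n=='wrist' else None
    im=g['pixels'].copy(); cv2.imwrite('pics/'+f,im); return s,g,V
E
python3 - <<'E'
from h import *
s,g,V=tabest('w5.png'); print(s['tcp_pos'],s['force'])
for a in(.8,.9,1.,1.2): print(a,proj(g,ax(a,.083,.108),V).round(1),proj(g,ax(a,.035,.108),V).round(1))
t=snap('top','t5.png')
for a in(.8,.9,1.,1.2): print(a,proj(t,ax(a,.083,.108)).round(1),proj(t,ax(a,.035,.108)).round(1))
cv2.imwrite('pics/t5z.png',cv2.resize(t['pixels'][150:300,200:340],None,fx=5,fy=4,interpolation=2))
E
```

```text
t: 5.95
tcp_pos: [0.5378, 0.0649, 0.2582]
tcp_rot: [0.875, 0.485, 0.0, 0.0]
force: [-0.4, 1.3, 0.7]
gripper_width: 0.001
[0.53780954 0.06489398 0.25818889] [-0.44278586  1.34471841  0.7432977 ]
0.8 [[313.2 333. ]] [[327.3 240.1]]
0.9 [[330.8 333.7]] [[335.6 240.4]]
1.0 [[348.4 332.9]] [[343.9 240. ]]
1.2 [[383.6 326.9]] [[360.3 236.9]]
0.8 [[280.  233.3]] [[261.9 218.4]]
0.9 [[282.5 230.1]] [[263.  217.1]]
1.0 [[284.6 226.7]] [[263.9 215.7]]
1.2 [[287.7 219.3]] [[265.2 212.6]]
```

View pics/w5.png

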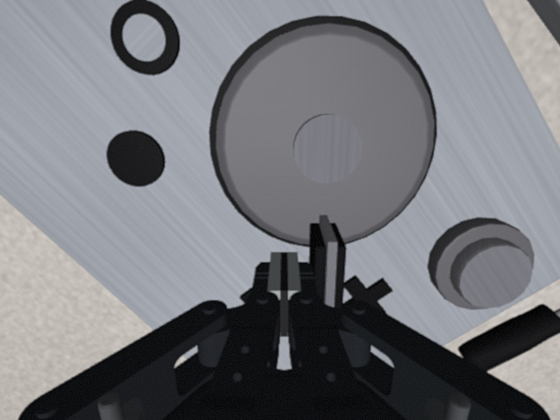

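View pics/t5z.png

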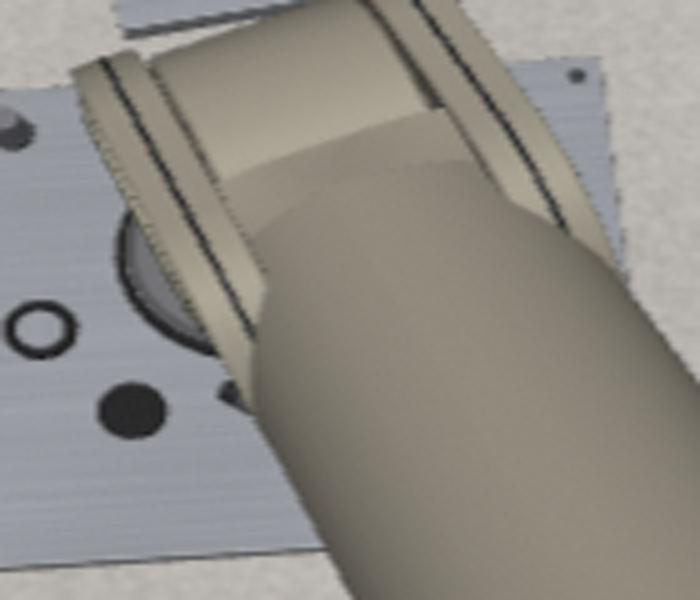

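Run:
```python
from h import *
im=cv2.imread('pics/w5.png'); cv2.imwrite('pics/w5z.png',cv2.resize(im[200:350,270:410],None,fx=5,fy=4,interpolation=2))
```

```text
(no output)
```

View pics/w5z.png

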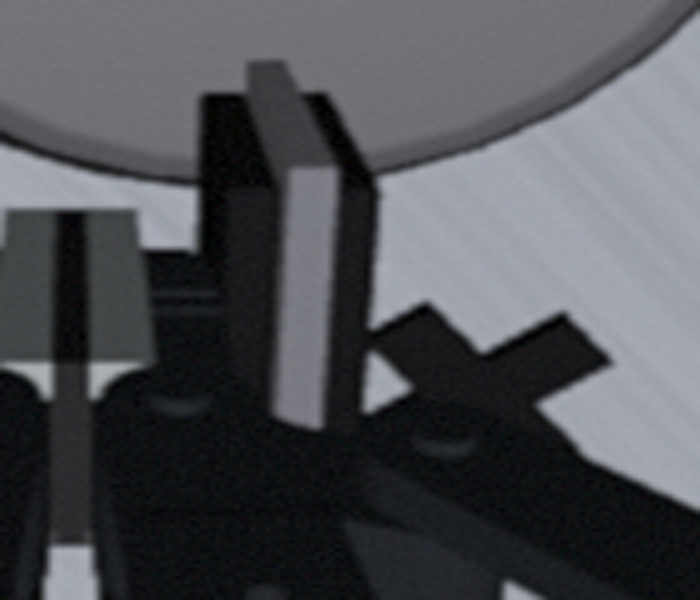

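```bash
python3 -m jog '[{"slide":[2,-2.6,0],"dr":[0,0,0.05]},{"slide":[2.2,-2.5,0],"dr":[0,0,0.05]},{"slide":[2.3,-2.4,0],"dr":[0,0,0.05]},{"slide":[2.4,-2.2,0],"dr":[0,0,0.05]},{"slide":[2.5,-2,0],"dr":[0,0,0.05]},{"slide":[1.6,-1.2,0],"dr":[0,0,0.03]},{"slide":[0,0,0],"dr":[0,0,0]},{"slide":[0,0,0],"dr":[0,0,0]},{"slide":[0,0,0],"dr":[0,0,0]},{"slide":[0,0,0],"dr":[0,0,0]}]'
python3 - <<'E'
from h import *
s,g,V=tabest('w6.png'); print(s['tcp_pos'],s['force'])
for a in(1.1,1.15,1.2): print(a,proj(g,ax(a,.083,.108),V).round(1),proj(g,ax(a,.035,.108),V).round(1))
print(proj(g,ax(1.2,.1,.063),V),s['tcp_pos']-ax(1.17,.062,.258,.0215))
cv2.imwrite('pics/w6z.png',cv2.resize(g['pixels'][200:350,270:410],None,fx=5,fy=4,interpolation=2))
E
```

```text
t: 7.05
tcp_pos: [0.5505, 0.0525, 0.2578]
tcp_rot: [0.8, 0.6, 0.0, 0.0]
force: [-0.1, 0.4, 0.3]
gripper_width: -0.003
[0.55048178 0.05251302 0.25778568] [-0.11512381  0.44103592  0.26558917]
1.1 [[317.9 333.6]] [[329.8 240.2]]
1.15 [[326.7 333.9]] [[334.  240.4]]
1.2 [[335.5 333.8]] [[338.1 240.4]]
[[323.37156454 305.52372948]] [-0.000338    0.00111503 -0.00021432]
```

View pics/w6z.png

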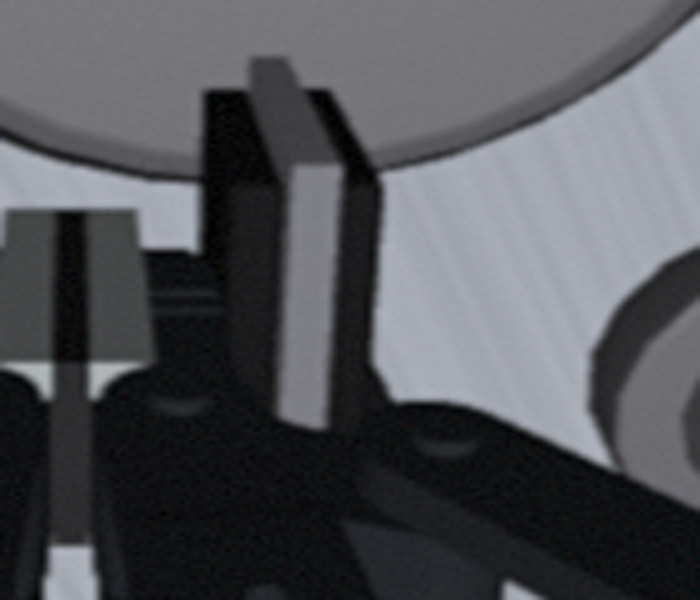

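```bash
python3 -m jog '[{"slide":[-10,2.5,0],"dr":[0,0,0]},{"slide":[-15,4,0],"dr":[0,0,0]},{"slide":[-15,4,10],"dr":[0,0,0]},{"slide":[-15,4,30],"dr":[0,0,0]},{"slide":[-10,0,30],"dr":[0,0,0]},{"slide":[0,0,30],"dr":[0,0,0]},{"slide":[0,0,0],"dr":[0,0,0]},{"slide":[0,0,0],"dr":[0,0,0]},{"slide":[0,0,0],"dr":[0,0,0]},{"slide":[0,0,0],"dr":[0,0,0]}]'
python3 - <<'E'
from h import *
s,g,V=tabest('w7.png'); print(s['tcp_pos'],s['force'])
for a in(1.1,1.15,1.2): print(a,proj(g,ax(a,.083,.108),V).round(1),proj(g,ax(a,.035,.108),V).round(1))
print(proj(g,ax(1.2,.1,.063),V))
t=snap('scene','s7.png')
for a in(1.1,1.15,1.2): print(a,proj(t,ax(a,.083,.108)).round(1),proj(t,ax(a,.035,.108)).round(1))
cv2.imwrite('pics/s7z.png',cv2.resize(t['pixels'][180:260,250:350],None,fx=7,fy=7,interpolation=2))
E
```

```text
t: 8.1
tcp_pos: [0.4852, 0.0669, 0.3567]
tcp_rot: [0.799, 0.601, -0.001, -0.001]
force: [0.4, 0.6, -0.0]
gripper_width: 0.001
[0.48516512 0.06693021 0.35669008] [ 0.44224914  0.60508722 -0.02410663]
1.1 [[391.9 238.6]] [[404.  177.6]]
1.15 [[397.3 238.8]] [[406.4 177.7]]
1.2 [[402.7 238.8]] [[408.8 177.7]]
[[383.29982298 235.58807786]]
1.1 [[284.8 208.2]] [[304.4 201.9]]
1.15 [[285.7 209.3]] [[304.8 202.3]]
1.2 [[286.8 210.3]] [[305.3 202.7]]
```

View pics/w7.png

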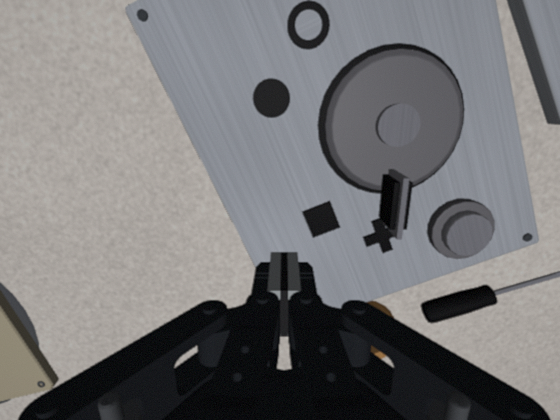

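View pics/s7z.png

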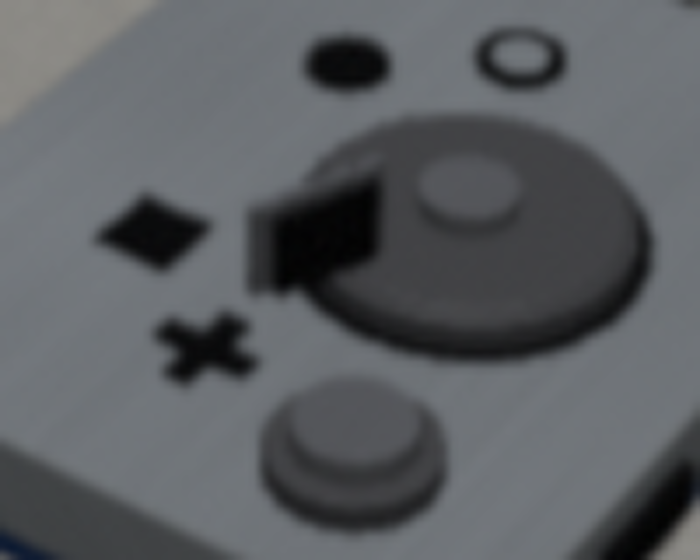

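The wrist image shows all four marks, and the tab is free of the fingers, with its tip at about (400,237). I'll refit on the marks in this image and read the tab's line in close-up.

```bash
cat >> h.py <<'E'
def fitc(g,V,prs):
    at=np.array([centroid(g,u,r) for _,u,r in prs]); P=np.array([mark(a) for a,_,_ in prs])
    r=least_squares(lambda p:(proj(g,c2w(p,P),V)-at).ravel(),PC); print('fit',r.x,np.round(r.fun,2)); return r.x
def zoom(g,u0,v0,w,h,k,f,lines=()):
    im=cv2.resize(g['pixels'][v0:v0+h,u0:u0+w],None,fx=k,fy=k,interpolation=2)
    for a,b,col in lines:
        q=lambda x:tuple(int(round(v)) for v in ((x[0]-u0+.5)*k-.5,(x[1]-v0+.5)*k-.5))
        cv2.line(im,q(a),q(b),col,1,cv2.LINE_AA)
    cv2.imwrite('pics/'+f,im)
E
python3 - <<'E'
from h import *
s=state(); g=grab_frame('wrist'); V=wview(g,s)
p=fitc(g,V,[(-1.2,(308,25),24),(-.6,(271,98),23),(.6,(321,219),21)])
L=[(proj(g,ax(a,.035,.108,p=p),V)[0],proj(g,ax(a,.083,.108,p=p),V)[0],c) for a,c in((1.1,(0,0,255)),(1.15,(0,255,0)),(1.2,(255,0,0)))]
zoom(g,350,155,80,100,7,'w8z.png',L)
E
```

```text
fit [0.55779435 0.10225475 0.11757352] [-0.   -0.09 -0.04 -0.06  0.05  0.21]
```

View pics/w8z.png

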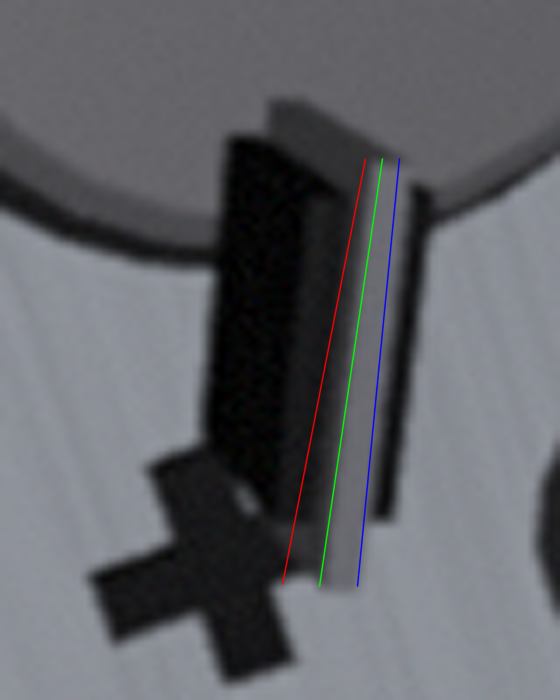

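```bash
python3 -m jog '[{"slide":[0,0,-30],"dr":[0,0,0.03]},{"slide":[10,0,-30],"dr":[0,0,0]},{"slide":[5,0,-30],"dr":[0,0,0]},{"slide":[10,-4,-10],"dr":[0,0,0]},{"slide":[15,-4,0],"dr":[0,0,0]},{"slide":[15,-4,0],"dr":[0,0,0]},{"slide":[8,-2,0],"dr":[0,0,0]},{"slide":[2,-0.5,0],"dr":[0,0,0]},{"slide":[1.5,-1.1,0],"dr":[0,0,0]},{"slide":[0,0,0],"dr":[0,0,0]}]'
python3 -m jog '[{"slide":[0,0,0],"dr":[0,0,0]},{"slide":[-10,2.5,0],"dr":[0,0,0]},{"slide":[-15,4,0],"dr":[0,0,0]},{"slide":[-15,4,10],"dr":[0,0,0]},{"slide":[-15,4,30],"dr":[0,0,0]},{"slide":[-10,0,30],"dr":[0,0,0]},{"slide":[0,0,30],"dr":[0,0,0]},{"slide":[0,0,0],"dr":[0,0,0]},{"slide":[0,0,0],"dr":[0,0,0]},{"slide":[0,0,0],"dr":[0,0,0]}]'
python3 - <<'E'
from h import *
s=state(); g=grab_frame('wrist'); V=wview(g,s); cv2.imwrite('pics/w9.png',g['pixels']); print(s['tcp_pos'])
m=[(a,proj(g,ax(a,.1,.063),V)[0]) for a in(-1.2,-.6,.6)]; print(m)
p=fitc(g,V,[(a,u,r) for (a,u),r in zip(m,(24,23,21))])
L=[(proj(g,ax(a,.035,.108,p=p),V)[0],proj(g,ax(a,.083,.108,p=p),V)[0],c) for a,c in((1.15,(0,0,255)),(1.2,(0,255,0)),(1.25,(255,0,0)))]
zoom(g,350,155,80,100,7,'w9z.png',L)
E
```

```text
t: 9.25
tcp_pos: [0.5517, 0.0516, 0.2577]
tcp_rot: [0.79, 0.613, -0.0, -0.0]
force: [0.0, 0.2, -0.8]
gripper_width: 0.005
t: 10.25
tcp_pos: [0.4865, 0.0658, 0.3568]
tcp_rot: [0.79, 0.613, -0.001, -0.0]
force: [-0.6, -0.6, 0.8]
gripper_width: -0.002
[0.48647826 0.06578967 0.356818  ]
[(-1.2, array([312.79280351,  24.52266816])), (-0.6, array([273.62926891,  96.56518629])), (0.6, array([319.68384394, 219.51953445]))]
fit [0.55780979 0.10216199 0.11732193] [ 0.01 -0.16 -0.03 -0.    0.03  0.24]
```

View pics/w9z.png

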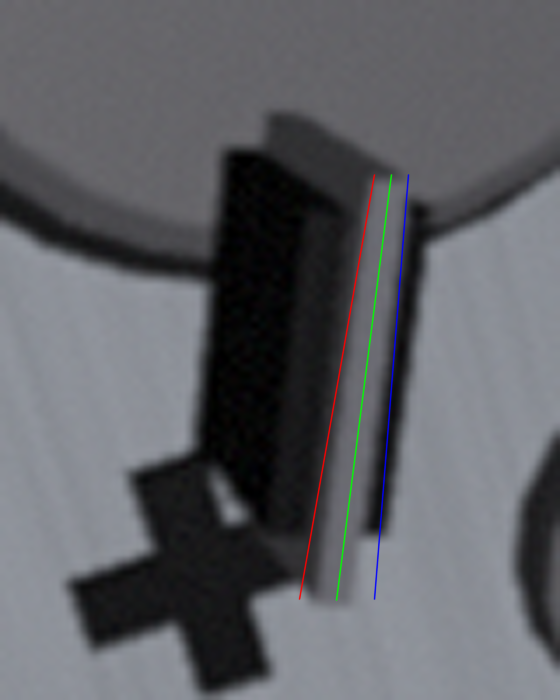

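The tab reads about 1.19. Before pressing I move the arm aside so the top camera can check it independently.

```bash
python3 -m jog '[{"slide":[-5,-45,0],"dr":[0,0,0]},{"slide":[-5,-45,0],"dr":[0,0,0]},{"slide":[-5,-45,0],"dr":[0,0,0]},{"slide":[-5,-45,0],"dr":[0,0,0]},{"slide":[-5,-45,0],"dr":[0,0,0]},{"slide":[-5,-45,0],"dr":[0,0,0]},{"slide":[0,0,0],"dr":[0,0,0]},{"slide":[0,0,0],"dr":[0,0,0]},{"slide":[0,0,0],"dr":[0,0,0]},{"slide":[0,0,0],"dr":[0,0,0]}]'
python3 - <<'E'
from h import *
g=grab_frame('top'); cv2.imwrite('pics/t10.png',g['pixels'])
p=[0.55940942,0.10082076,0.11936941]
L=[(proj(g,ax(a,.035,.108,p=p))[0],proj(g,ax(a,.083,.108,p=p))[0],c) for a,c in((1.15,(0,0,255)),(1.25,(255,0,0)))]
zoom(g,240,180,70,60,10,'t10z.png',L)
s=grab_frame('scene'); L=[(proj(s,ax(a,.035,.108,p=p))[0],proj(s,ax(a,.083,.108,p=p))[0],c) for a,c in((1.1,(0,0,255)),(1.2,(0,255,0)),(1.3,(255,0,0)))]
zoom(s,265,190,70,60,10,'s10z.png',L)
E
```

```text
t: 11.3
tcp_pos: [0.4573, -0.2027, 0.3575]
tcp_rot: [0.79, 0.614, 0.0, -0.0]
force: [0.3, -0.1, -0.4]
gripper_width: 0.0
```

View pics/t10z.png

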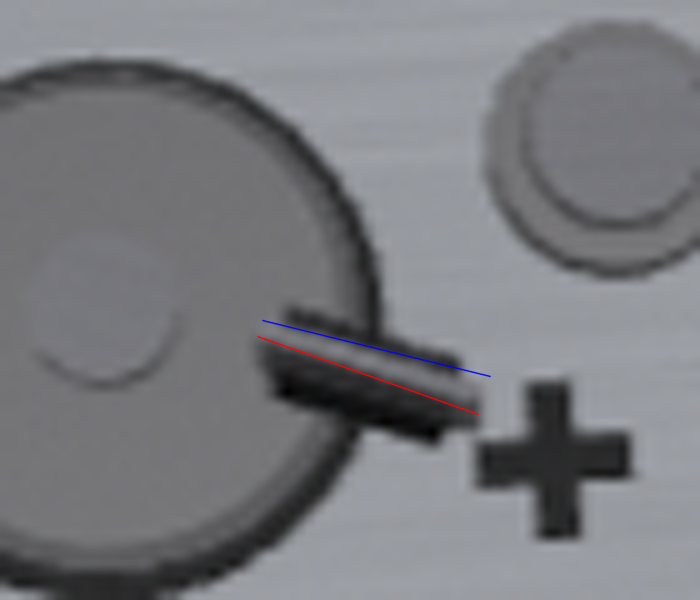

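View pics/s10z.png

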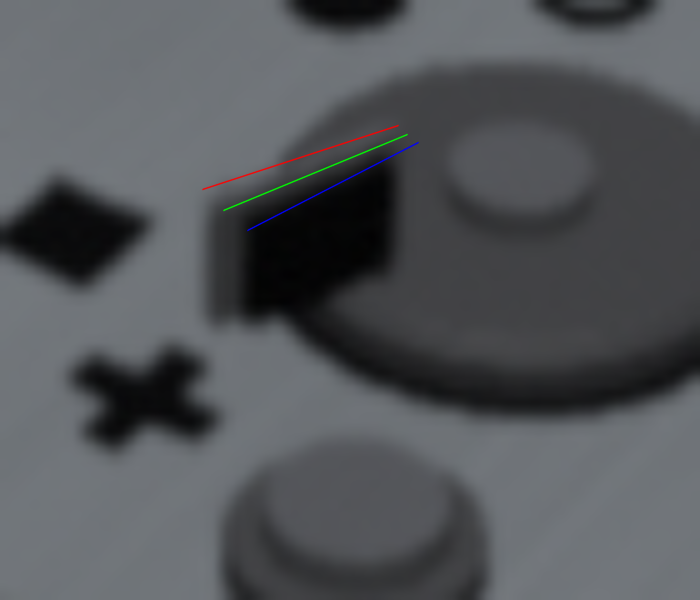

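All three cameras agree on about 1.2 rad. The top view shows the tab aimed at the cross centre near (295.5,226). Next is the button.

```bash
python3 -m jog '[{"slide":[29,33.5,-9],"dr":[0,0,0]},{"slide":[29,33.5,-9],"dr":[0,0,0]},{"slide":[29,33.5,-9],"dr":[0,0,0]},{"slide":[29,33.5,-9],"dr":[0,0,0]},{"slide":[29,33.5,-9],"dr":[0,0,0]},{"slide":[29,33.5,-9],"dr":[0,0,0]},{"slide":[0,0,-10],"dr":[0,0,0]},{"slide":[0,0,-10],"dr":[0,0,0]},{"slide":[0,0,0],"dr":[0,0,0]},{"slide":[0,0,0],"dr":[0,0,0]}]'
python3 - <<'E'
from h import *
s,g,V=tabest('w11.png'); print(s['tcp_pos'],s['force'])
t=grab_frame('scene'); zoom(t,220,150,160,130,4.5,'s11z.png')
for z in(.075,.08,.085): print(proj(g,c2w([.5582,.102,.1175],[.06,-.112,z]),V))
print('tip',proj(g,s['tcp_pos']-[0,0,.173],V))
E
```

```text
t: 12.4
tcp_pos: [0.6307, -0.0045, 0.2839]
tcp_rot: [0.791, 0.612, -0.0, 0.0]
force: [0.2, -0.9, 0.2]
gripper_width: -0.001
[ 0.63072337 -0.00445012  0.28387474] [ 0.21993599 -0.86997603  0.19438114]
[[282.63692223 235.59017603]]
[[282.61637644 238.88628994]]
[[282.59477338 242.3520189 ]]
tip [[283.19932665 267.41148071]]
```

View pics/w11.png

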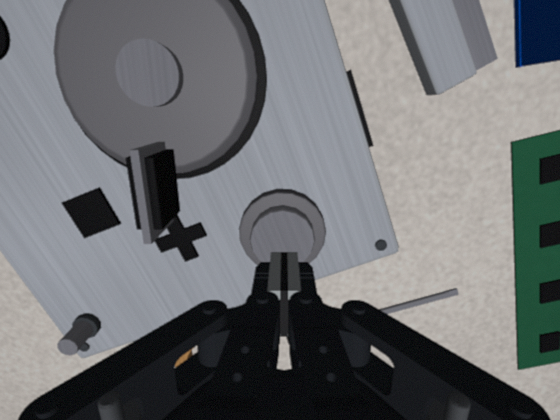

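View pics/s11z.png

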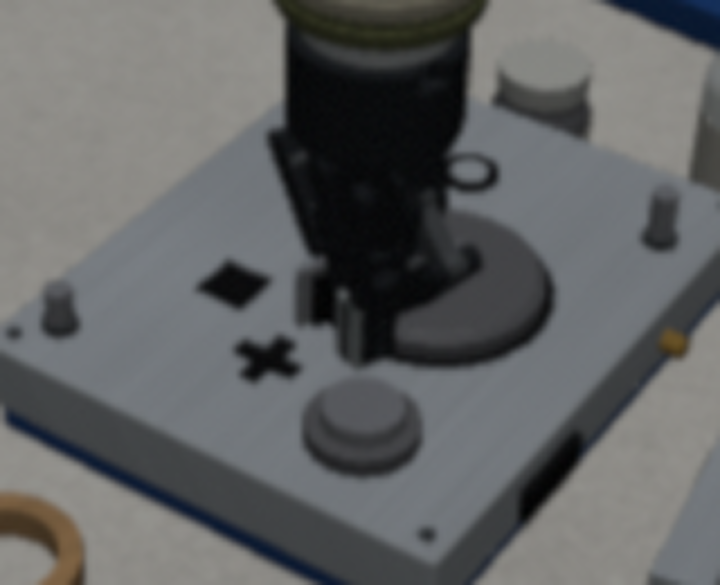

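```bash
python3 -m jog '[{"slide":[0,0,-7],"dr":[0,0,0]},{"slide":[0,0,-7],"dr":[0,0,0]},{"slide":[0,0,-7],"dr":[0,0,0]},{"slide":[0,0,-3],"dr":[0,0,0]},{"slide":[0,0,-2],"dr":[0,0,0]},{"slide":[0,0,-2],"dr":[0,0,0]},{"slide":[0,0,-2],"dr":[0,0,0]},{"slide":[0,0,-2],"dr":[0,0,0]},{"slide":[0,0,0],"dr":[0,0,0]},{"slide":[0,0,0],"dr":[0,0,0]}]'
```

```text
t: 13.5
tcp_pos: [0.6311, -0.003, 0.252]
tcp_rot: [0.79, 0.613, 0.0, 0.0]
force: [-1.9, 0.3, 3.5]
gripper_width: 0.003
```

```bash
python3 -m jog '[{"slide":[0,0,-1],"dr":[0,0,0]},{"slide":[0,0,0],"dr":[0,0,0]},{"slide":[0,0,-1],"dr":[0,0,0]},{"slide":[0,0,0],"dr":[0,0,0]},{"slide":[0,0,-1],"dr":[0,0,0]},{"slide":[0,0,0],"dr":[0,0,0]},{"slide":[0,0,0],"dr":[0,0,0]},{"slide":[0,0,0],"dr":[0,0,0]},{"slide":[0,0,0],"dr":[0,0,0]},{"slide":[0,0,0],"dr":[0,0,0]}]'
```

```text
t: 14.5
tcp_pos: [0.6311, -0.003, 0.2495]
tcp_rot: [0.79, 0.613, 0.0, 0.0]
force: [-3.8, -0.2, 10.2]
gripper_width: -0.001
```

```bash
python3 -m jog '[{"slide":[0,0,-1],"dr":[0,0,0]},{"slide":[0,0,0],"dr":[0,0,0]},{"slide":[0,0,-1],"dr":[0,0,0]},{"slide":[0,0,0],"dr":[0,0,0]},{"slide":[0,0,0],"dr":[0,0,0]},{"slide":[0,0,0],"dr":[0,0,0]},{"slide":[0,0,0],"dr":[0,0,0]},{"slide":[0,0,0],"dr":[0,0,0]},{"slide":[0,0,0],"dr":[0,0,0]},{"slide":[0,0,0],"dr":[0,0,0]}]'
```

```text
t: 15.5
tcp_pos: [0.6312, -0.0028, 0.2492]
tcp_rot: [0.79, 0.613, 0.0, 0.001]
force: [-11.5, -1.3, 25.7]
gripper_width: -0.0
```

Two more millimetres commanded gave only 0.3 mm of motion while the force rose to 26 N, so the button is on its stop. I lift straight up and move away.

```bash
python3 -m jog '[{"slide":[0,0,3],"dr":[0,0,0]},{"slide":[0,0,5],"dr":[0,0,0]},{"slide":[0,0,15],"dr":[0,0,0]},{"slide":[0,0,30],"dr":[0,0,0]},{"slide":[0,0,40],"dr":[0,0,0]},{"slide":[-20,-35,10],"dr":[0,0,0]},{"slide":[-25,-40,0],"dr":[0,0,0]},{"slide":[-25,-40,0],"dr":[0,0,0]},{"slide":[-25,-40,0],"dr":[0,0,0]},{"slide":[-25,-40,0],"dr":[0,0,0]}]'
python3 -m jog '[{"slide":[-15,-30,0],"dr":[0,0,0]},{"slide":[0,0,0],"dr":[0,0,0]},{"slide":[0,0,0],"dr":[0,0,0]},{"slide":[0,0,0],"dr":[0,0,0]},{"slide":[0,0,0],"dr":[0,0,0]},{"slide":[0,0,0],"dr":[0,0,0]},{"slide":[0,0,0],"dr":[0,0,0]},{"slide":[0,0,0],"dr":[0,0,0]},{"slide":[0,0,0],"dr":[0,0,0]},{"slide":[0,0,0],"dr":[0,0,0]}]'
python3 - <<'E'
from h import *
g=grab_frame('top'); zoom(g,170,100,220,200,3,'t12.png')
p=[0.55940942,0.10082076,0.11936941]
L=[(proj(g,ax(a,.035,.108,p=p))[0],proj(g,ax(a,.083,.108,p=p))[0],c) for a,c in((1.15,(0,0,255)),(1.25,(255,0,0)))]
zoom(g,240,180,70,60,10,'t12z.png',L)
zoom(grab_frame('scene'),220,150,180,140,4,'s12.png')
E
```

```text
t: 16.5
tcp_pos: [0.5097, -0.1996, 0.3503]
tcp_rot: [0.79, 0.613, 0.0, 0.0]
force: [0.6, -0.9, 0.1]
gripper_width: 0.006
t: 17.5
tcp_pos: [0.496, -0.2281, 0.3497]
tcp_rot: [0.79, 0.613, 0.0, -0.0]
force: [0.2, 0.3, -0.2]
gripper_width: -0.003
```

View pics/t12.png

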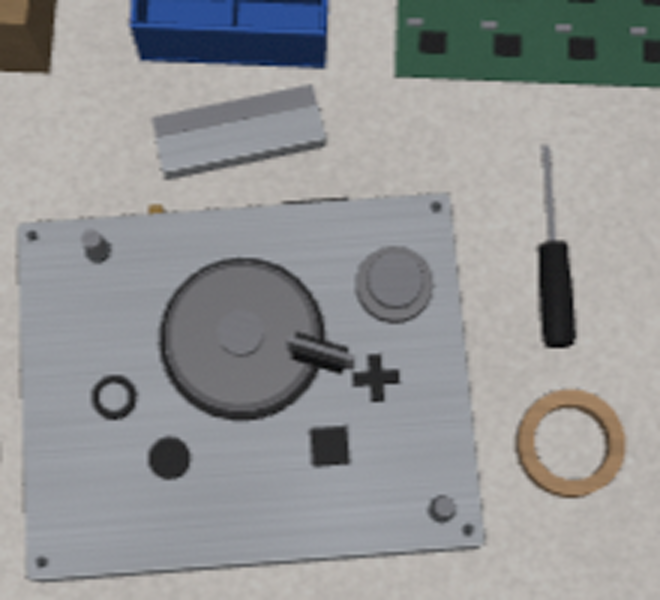

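View pics/t12z.png

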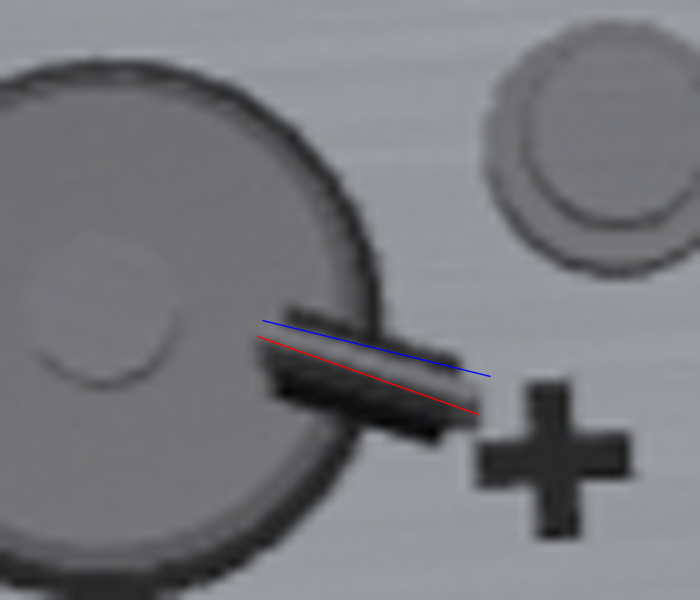

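View pics/s12.png

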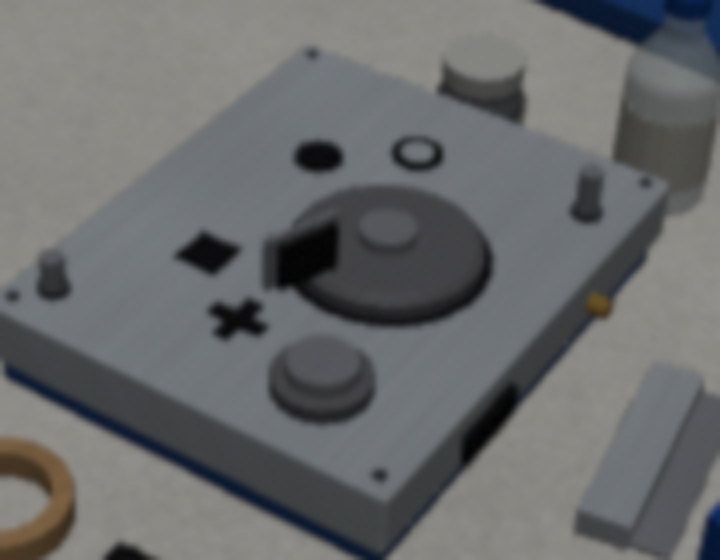

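The tab still sits between the 1.15 and 1.25 lines, the button is up again, the pins and bench items are unmoved, and the arm is clear.

```bash
python3 -c "
from plant import *
print(job_done())"
```

```text
the job is handed in; nothing more can be done
None
```

The selector now points at the cross mark, and the button was pressed fully down and came up again. I then handed the job in at about 17.6 s of the 51 s allowed.

- **Selector:** With the gripper shut, I pushed the tab from one side only, from about -0.06 rad round to about 1.2 rad, where the cross is. The first stop was slightly short at about 1.17 rad, so I nudged it once more.
- **Button:** I pressed it after checking the tab. It reached its stop: the last 2 mm commanded gave only 0.3 mm of motion while the downward force rose to 26 N. I then lifted straight off and moved the arm clear.

**Last checks:** The wrist view, taken before the press, read about 1.19 rad. The top view gave about 1.20 rad before the press and looked the same after it, and the scene view, which is coarser, fits that. The views differ by about 0.01 to 0.02 rad, so I take the aim as good to about that. The final pictures show the button up. The loose pins, bottle, jar, roll, squeegee and screwdriver showed no change of place by eye. The wrist force read near zero. No check failed.

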